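# Slide the locked jar carriage under the classifier spout

## Task

The sample jar's carriage is locked on its rail. With the fingertips press the red lock button fully down and, keeping it down all the way, push the carriage along the rail until its nose rests against the yellow end stop below the spout; then let go so that the button springs up and the carriage is locked there. The jar rides along upright in its seat; pick nothing up and leave the other things on the bench where they are.

Things in the scene. Friction and masses are not known exactly. Their poses are not given: they have to be found in the camera images.
- rail: Fixed slide rail on the bench, 440 mm long (its own y) and 100 mm wide (its own x), two aluminium runners 24 mm high on a grey plate. Origin: centre of its underside, on the bench. Its z is up. The carriage slides along its +y, towards the yellow stop. It may stand turned by up to 0.4 rad.
- carriage (a joint): Travel of the cream carriage along the rail's +y, in m; 0 at the start. Friction about 1.5 N when unlocked. With the button up, a steel foot under it is caught between fixed bars (1.5 mm of play); more bars stand along the way, the last just before the end. The travel needed, 80 to 140 mm, differs each time: the distance from carriage_nose to stop_face.
- lock (a joint): How far the red button is pressed, in m: 0 up (locked), 0.008 fully down. Its spring takes about 1.5 N to start and 5 N fully down. The carriage is free when it is pressed beyond 0.005. With the nose against the stop (within about 1.5 mm) the released button springs back to 0 and locks.
- button_top (a point): Centre of the red button's flat top, 51 mm above the bench when up, 43 mm when fully down. The button is 40 mm long along the travel, 30 mm wide across it. On its other three sides a low black rim, always below the button's top. 23 mm ahead of its centre (towards the stop) stands the push fence.
- carriage_nose (a point): Middle of the carriage's front end, 165 mm ahead of the button's centre (along the rail's +y), 31 mm above the bench. The cream deck is 200 mm long, 90 mm wide, its top 37 mm above the bench.
- stop_face (a point): Middle of the striking face of the yellow end stop (a block 104 mm wide across the rail, top 45 mm above the bench), 31 mm above the bench. It is fixed. Above it a cream post, up to 161 mm above the bench, bears an arm 30 mm thick that reaches 67 mm back over the carriage, with a spout whose mouth is 118 mm above the bench, 50 mm before the face (115 mm ahead of the button at the end).
- jar_seat (a point): Centre of the jar's seat on the carriage deck, 115 mm ahead of the button's centre, 37 mm above the bench: a black collar of 70 mm outer diameter, 14 mm high.
- jar: Open glass sample jar, 58 mm in diameter, 66 mm high (top 103 mm above the bench), standing loose in the seat. Origin: centre of its underside.
- reagent: Bystander: amber glass jar with white cap, 48 mm in diameter, 85 mm high, beyond the rail. Origin: centre of its underside.
- cup: Bystander: white ceramic cup, 60 mm in diameter, 55 mm high, beyond the rail. Origin: centre of its underside.
- brush: Bystander: brush about 160 mm long lying on the robot's side of the rail. Origin: on the bench under it.
- push_fence (a point): Top middle of the upright aluminium fence on the carriage, on its face towards the button: 23 mm ahead of the button's centre, 67 mm above the bench. The fence is 8 mm thick and 66 mm wide across the travel; a fingertip standing on the button can push against it.
Things that resemble listed ones, but are neither listed nor needed, are in the scene too. What is shaped like the jar but pink or turquoise is not meant.

How it is judged:
By the outcome, as a careful person would: the job done as asked, in the order asked, and still so for the second after the job is handed in, with the robot touching nothing.
It also fails if it takes over 38 s, if anything falls off the work surface, if the arm or the gripper's body presses on something with over 40 N, if the wrist force passes 120 N, or if a joint passes its speed limit or range.

## Robot

A 6-joint arm with a two-finger parallel gripper is mounted at the origin on the work surface. World frame = base frame: x ahead of the robot, y to its left, z up, the work surface at z = 0. Lengths are in m, angles in rad, forces in N, time in s.
With the tool pointing down it reaches from about 0.275 to 0.85 m from the base axis. Payload 5.2 kg.
Tool frame: the origin (TCP) lies between the finger pads; the fingertips stand robot.finger_overhang ahead of it and the grasp point (between the pads) lies 5 mm behind it (robot.finger_overhang is the distance from the TCP to the fingertips, in m); z points along the fingers, y is the line along which they close (so a half turn about z gives the same grasp; the last joint's range is limited). The gripper opens to 85 mm and grips with 20 to 120 N. Pads are 22 mm wide; open, the fingers measure 114 mm over their backs; the gripper's body (76 mm by 85 mm) begins 54 mm behind the grasp point. The pads swing forward as they close: fully open they stand 13 mm farther back than shut.
Start: joints at [-1.306, 0.259, 1.535, -0, 1.348, -0.203], TCP at [0.248, -0.491, 0.223] pointing down, gripper open.
Joint ranges: [-3.14, 3.14], [-0.91, 2.08], [0.19, 2.58], [-1.22, 4.36], [0.22, 2.71], [-3.12, 3.12]. Speed limits (rad/s): [2.57, 2.57, 3.14, 3.14, 3.14, 3.14].

## Interface

Orientations are given as a rotation vector (axis times angle).
In Python, from bench import robot gives the robot as it stands.
- The arm moves only by the shell command python3 -m jog 'ROWS' [OPENING]. ROWS is JSON, a list of rows, each a list of 6 numbers: the shift along the tool's x, y, z normalised to -1 to 1, where 1 is 0.25 m, then the turn, a rotation vector about the tool's x, y, z normalised to -1 to 1, where 1 is 180 degrees. In form: [[x, y, z, rx, ry, rz], ...]. A call has exactly 8 rows; each row is the pose to reach, as a shift and turn from the pose commanded when the call began, along the tool's axes at that moment, turning the shorter way round; what a row does not reach only later rows make up. A row lasts 1/12 s, in which the tool goes at most 41.7 mm and 7.16 degrees, less where a joint would pass 70% of its speed; a pose out of reach is approached as far as the arm can. A call with a number of a shift or a turn outside -1 to 1 is refused whole. A call with a gripper value outside its range is refused whole. OPENING is the gripper's target within -1 to 1 (fully open at 1, half-way at 0, shut at -1), set as the call begins (- or left out, the last holds). The fingers move at their own pace and stop on an object; the grip force is fixed at half the most. Time passes only in rows, so rows that repeat a pose let the fingers close, or fill a call up. It gives the time, the measured TCP pose, the force, the opening and the grip force at its end, in the units of the state.
- robot.sense(): the state, without advancing time (a new reading comes with each control period).
- robot.capture(name): name is "scene" or "top"; returns a dict with "frame" (400x640x3 uint8, red, green, blue), "depth" (400x640 float32, m along the optical axis (not along the pixel's ray), 0 where there is no reading), "fov_y" (degrees; the focal length in pixels is half the picture's height over the tangent of half this angle, whatever the lens; pixels are square), "cx", "cy" (the principal point, pixels), "rvec" (rotation vector, rad) and "tvec" (3), from world to camera coordinates, as OpenCV has them. Camera axes: x right, y down, z forward; pixel columns grow to the right and rows downward; lengths in m; the calibration is good to about 2 mm. A picture is of the moment at which its call begins.
- robot.job_done(): hands the job in; it is judged then, once.
The state is a dict: "t": time; "q": joint angles; "dq": joint speeds; "effort": joint torques, N m; "tool_pos": TCP position; "tool_rot": TCP orientation; "ft_force": force on the tool from outside, world axes, zero at the start; "moment": the same for the moment, N m; "width": finger opening in m; "grasp_force": force on a finger pad.
Only numpy, scipy, OpenCV 4.12 (cv2) and the standard library are available. Lean on these libraries where they do the work, as an engineer would, in place of code of your own. Each camera call takes 0.05 s, during which the arm holds its last target. There are 200 camera calls.

## Working session

There is one attempt and no reset: what is moved stays moved. The work goes in short steps, Python scripts to look and compute and a shell command to move; the robot and the scene stay as the last step left them, time stands still between calls to the robot, and variables do not carry over. Pictures are saved under pics/ and viewed, at most 10 in all, crops included, and the job is handed in when it is done.

```bash
mkdir -p pics
cat > h.py <<'E'
import numpy as np, cv2
from bench import robot
def cap(n):
    c=robot.capture(n); cv2.imwrite  # noqa
    return c
def pos(c,u,v,r=1):
    d=c["depth"][v-r:v+r+1,u-r:u+r+1]; d=np.median(d[d>0])
    f=200/np.tan(np.radians(c["fov_y"])/2)
    p=np.array([(u-c["cx"])/f*d,(v-c["cy"])/f*d,d])
    R=cv2.Rodrigues(np.array(c["rvec"],float))[0]
    return R.T@(p-np.array(c["tvec"],float).ravel())
E
python3 - <<'E'
from h import *
import pickle
for n in("scene","top"):
    c=robot.capture(n); pickle.dump(c,open(n+".pkl","wb")); cv2.imwrite(f"pics/{n}0.png",c["frame"][:,:,::-1])
s=robot.sense(); print(s, robot.finger_overhang)
E
```

```text
{'t': 0.1, 'q': array([-1.30581232e+00,  2.59295286e-01,  1.53596501e+00, -2.26707161e-06,
        1.34795835e+00, -2.02810693e-01]), 'dq': array([-0.00192843, -0.00053384, -0.0030601 ,  0.0017019 , -0.00357903,
       -0.00032928]), 'effort': array([ 2.69537079e-03, -4.46964526e+01, -2.91248828e+01, -2.42859696e-04,
        6.10705814e-03,  3.23662709e-05]), 'tool_pos': array([ 0.24789519, -0.49044159,  0.22174773]), 'tool_rot': array([-3.05446757e+00, -7.27752612e-01,  8.28136120e-05]), 'ft_force': array([-0.02741059, -1.41456492, -0.55055808]), 'moment': array([-0.00347038, -0.0204122 ,  0.02312052]), 'grasp_force': 0.0, 'width': 0.08532069258332436} 0.014
```

View pics/scene0.png

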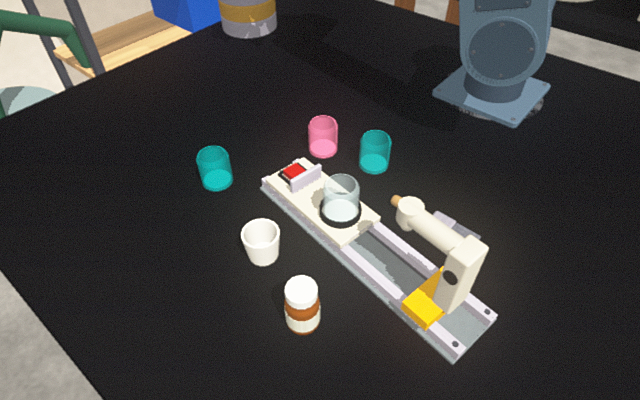

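View pics/top0.png

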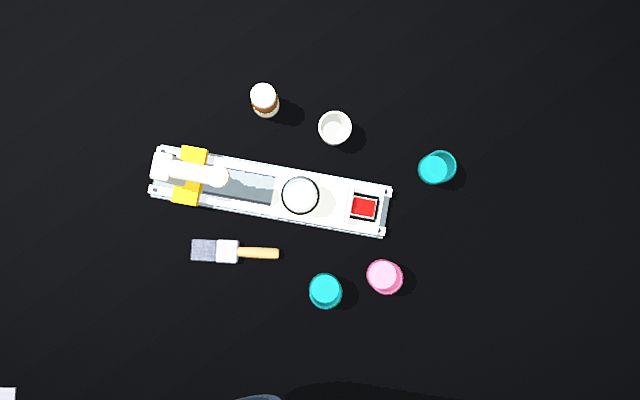

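Scene: the red button is at (294,172) with the fence ahead of it, the clear jar at (341,200) and the yellow stop at (424,308). Top: button at (363,207), clear jar (300,195), stop (187,175). The only red button is the one on the carriage. Lookalikes for the jar are turquoise at (437,167) and (325,291) and pink at (384,277). The clear jar in the seat is the right one, and nothing else resembles the button.

Run:
```python
from h import *
import pickle
c=pickle.load(open("top.pkl","rb"))
cv2.imwrite("pics/crop1.png",cv2.resize(c["frame"][130:250,140:400,::-1],None,fx=3,fy=3,interpolation=cv2.INTER_CUBIC))
im=c["frame"].astype(int); R,G,B=im[...,0],im[...,1],im[...,2]
red=(R>150)&(G<60)&(B<60); yel=(R>180)&(G>130)&(B<80)
for nm,m in(("red",red),("yel",yel)):
    v,u=np.nonzero(m); ok=[(a,b) for a,b in zip(u,v) if 140<a<400 and 130<b<250]
    P=np.array([pos(c,a,b,0) for a,b in ok if c["depth"][b,a]>0])
    print(nm,len(ok),np.mean(ok,0),P.mean(0),np.median(P,0))
    if nm=="red": P0=np.median(P,0)
    rect=cv2.minAreaRect((P[:,:2]*1000).astype(np.float32)); print(rect, cv2.boxPoints(rect))
for n,(u,v) in {"jar":(300,195),"tq":(325,291),"pink":(384,277),"brushL":(195,250),"brushR":(278,254),"tq2":(437,167),"cup":(335,120),"railFR":(384,237),"railNR":(390,186),"railFL":(150,193),"railNL":(157,147),"reagent":(263,92)}.items(): print(n,pos(c,u,v).round(4))
```

```text
red 95 [359.04210526 206.37894737] [ 0.53914491 -0.11900559  0.05069209] [ 0.53964919 -0.11296873  0.05085625]
((538.6206665039062, -125.3970947265625), (37.421207427978516, 27.54930877685547), 81.75482940673828) [[ 522.3051  -141.93889]
 [ 549.56964 -145.88971]
 [ 554.9362  -108.8553 ]
 [ 527.6717  -104.90448]]
yel 221 [193.         184.74660633] [0.57051152 0.18005765 0.03874588] [0.56598113 0.17680812 0.0444135 ]
((589.8896484375, 193.1826171875), (59.02022933959961, 108.2295150756836), 81.53727722167969) [[532.0212  171.95767]
 [639.0723  156.02997]
 [647.7581  214.40756]
 [540.707   230.33527]]
jar [ 0.5571 -0.013   0.0421]
tq [ 0.3828 -0.0637  0.0055]
pink [ 0.411  -0.1726  0.0056]
brushL [0.4529 0.1756 0.0193]
brushR [0.4493 0.0245 0.0183]
tq2 [ 0.6193 -0.2697  0.0057]
cup [ 0.7022 -0.0744  0.0109]
railFR [ 4.849e-01 -1.722e-01  3.000e-04]
railNR [ 0.5809 -0.1813  0.0049]
railFL [0.5553 0.2664 0.0057]
railNL [0.6422 0.2582 0.0038]
reagent [0.7318 0.0556 0.0853]
```

View pics/crop1.png

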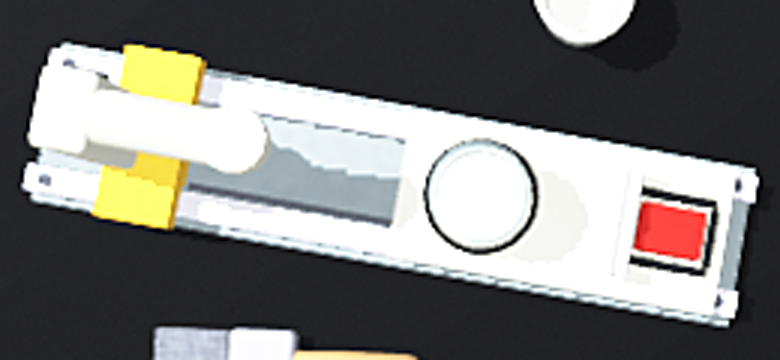

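Button centre is at about (0.5386, -0.1254). The travel direction is (0.147, 0.989), and the stop is about 128 mm away. I'll turn tool x along the travel, shut the fingers and go above the button.

```bash
python3 -m jog '[[0.1,-0.05,0,0,0,-0.038],[0.21,-0.1,0,0,0,-0.076],[0.32,-0.15,0,0,0,-0.114],[0.43,-0.2,0,0,0,-0.152],[0.54,-0.25,0,0,0,-0.19],[0.65,-0.3,0,0,0,-0.228],[0.76,-0.35,0,0,0,-0.266],[0.856,-0.4,0,0,0,-0.304]]' -1
cat > go.py <<'E'
from h import *; import sys
# print the tool-frame shift (normalised) to a world target, and misturn to tool x = travel
s=robot.sense(); R=cv2.Rodrigues(s["tool_rot"])[0]
u=np.array([.147,.989,0]); b=np.array([.5386,-.1254,0])
a,z=map(float,sys.argv[1:3]); T=b+a*u; T[2]=z
x=u/np.linalg.norm(u); D=np.c_[x,np.cross([0,0,-1],x),[0,0,-1]]
print("t",s["t"],"pos",s["tool_pos"].round(4),"rel",((s["tool_pos"]-b)@np.c_[u,[.989,-.147,0],[0,0,1]]).round(4),"shift",(R.T@(T-s["tool_pos"])/.25).round(3),"turn",(cv2.Rodrigues(R.T@D)[0].ravel()/np.pi).round(4),"f",s["ft_force"].round(1),"w",s["width"])
E
python3 go.py 0.006 0.11
```

```text
t: 0.77
tool_pos: [0.3948, -0.3035, 0.2222]
tool_rot: [-2.373, -2.058, -0.001]
ft_force: [-0.7, -0.7, -1.1]
width: -0.0001
grasp_force: 0.0
t 0.7667 pos [ 0.3948 -0.3035  0.2222] rel [-0.1972 -0.1161  0.2222] shift [0.81  0.469 0.449] turn [-0.0001 -0.0002  0.0018] f [-0.7 -0.7 -1.1] w -6.456796546117739e-05
```

```bash
python3 -m jog '[[0.12,0.07,0,0,0,0],[0.24,0.14,0,0,0,0],[0.36,0.21,0,0,0,0],[0.48,0.28,0.1,0,0,0],[0.6,0.35,0.2,0,0,0.002],[0.7,0.41,0.3,0,0,0.002],[0.78,0.45,0.4,0,0,0.002],[0.81,0.469,0.449,0,0,0.002]]'
python3 go.py 0.006 0.07
python3 - <<'E'
from h import *
a=robot.capture("scene")["frame"][130:250,240:400,::-1]; b=robot.capture("top")["frame"][140:260,280:440,::-1]
cv2.imwrite("pics/c2.png",cv2.resize(np.hstack([a,b]),None,fx=2.5,fy=2.5,interpolation=cv2.INTER_CUBIC))
E
```

```text
t: 1.43
tool_pos: [0.5391, -0.1185, 0.1067]
tool_rot: [-2.379, -2.044, 0.002]
ft_force: [-0.8, 0.3, -0.5]
width: -0.0001
grasp_force: 0.0
t 1.4333 pos [ 0.5391 -0.1185  0.1067] rel [ 0.0069 -0.0005  0.1067] shift [-0.004  0.003  0.147] turn [-0.0015 -0.0007 -0.0013] f [-0.8  0.3 -0.5] w -8.587608433865268e-05
```

View pics/c2.png

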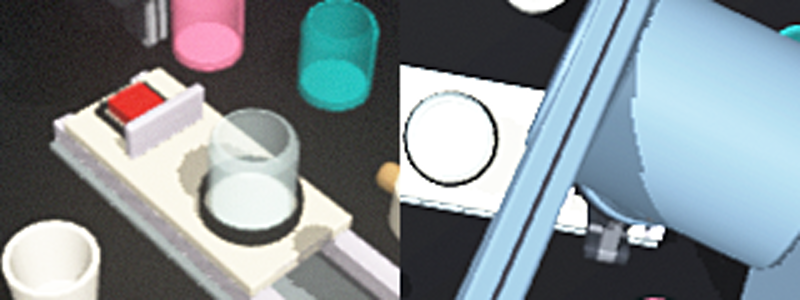

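The crop shows the fingertips at about scene pixel (302,147), above the red button at (294,171), with the fence ahead of it. I'll check that offset by projecting the tip into the image.

Run:
```python
from h import *
import pickle
c=pickle.load(open("scene.pkl","rb")); f=200/np.tan(np.radians(c["fov_y"])/2)
K=np.array([[f,0,c["cx"]],[0,f,c["cy"]],[0,0,1]])
P=np.array([[.5391,-.1185,.0927],[.5386,-.1254,.051],[.542,-.1027,.067]])
print(cv2.projectPoints(P,np.array(c["rvec"],float),np.array(c["tvec"],float),K,None)[0].squeeze())
print(pos(c,294,172))
c=robot.capture("scene");cv2.imwrite("pics/c3.png",cv2.resize(c["frame"][60:220,220:400,::-1],None,fx=3,fy=3))
```

```text
[[298.67882495 155.13551328]
 [296.91569063 171.34149147]
 [304.9821036  171.26063344]]
[ 0.54333557 -0.12804812  0.05121346]
```

View pics/c3.png

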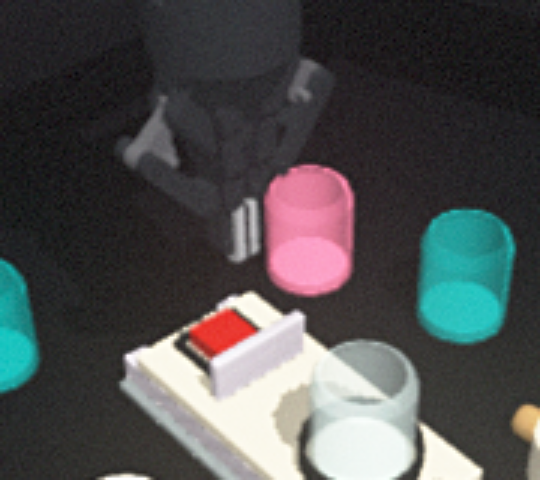

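The fingertip bottom appears at scene (300,147), but it should project to (299,155). I'll check this with depth.

Run:
```python
from h import *
c=robot.capture("scene")
for v in range(126,160,3): print(v,[pos(c,u,v,0).round(3).tolist() if c["depth"][v,u]>0 else None for u in (296,299,302,305)])
im=c["frame"].astype(int); m=(im[...,0]>150)&(im[...,1]<60)&(im[...,2]<60); v,u=np.nonzero(m)
P=np.array([pos(c,a,b,0) for a,b in zip(u,v) if 270<a<320 and 155<b<190 and c["depth"][b,a]>0]); P=P[P[:,2]>.047]
print(len(P),P.mean(0),cv2.minAreaRect((P[:,:2]*1000).astype(np.float32)))
```

```text
126 [[0.551, -0.11, 0.164], [0.544, -0.11, 0.161], [0.537, -0.11, 0.156], [0.527, -0.113, 0.149]]
129 [[0.546, -0.115, 0.153], [0.543, -0.111, 0.154], [0.536, -0.111, 0.15], [0.526, -0.114, 0.142]]
132 [[0.545, -0.117, 0.146], [0.544, -0.111, 0.148], [0.537, -0.111, 0.144], [0.528, -0.112, 0.139]]
135 [[0.546, -0.116, 0.141], [0.545, -0.11, 0.143], [0.538, -0.11, 0.139], [0.527, -0.114, 0.131]]
138 [[0.547, -0.115, 0.136], [0.544, -0.111, 0.136], [0.538, -0.11, 0.133], [0.412, -0.22, 0.001]]
141 [[0.546, -0.116, 0.129], [0.544, -0.111, 0.13], [0.539, -0.11, 0.127], [0.42, -0.213, 0.001]]
144 [[0.546, -0.117, 0.122], [0.544, -0.112, 0.124], [0.431, -0.211, 0.001], [0.426, -0.207, 0.0]]
147 [[0.446, -0.215, 0.0], [0.441, -0.211, -0.001], [0.437, -0.206, -0.0], [0.434, -0.201, 0.001]]
150 [[0.453, -0.208, 0.001], [0.449, -0.204, 0.0], [0.446, -0.199, 0.001], [0.442, -0.194, 0.001]]
153 [[0.459, -0.203, -0.001], [0.456, -0.197, 0.001], [0.452, -0.193, 0.001], [0.449, -0.187, 0.001]]
156 [[0.467, -0.196, 0.0], [0.463, -0.191, 0.0], [0.46, -0.186, 0.001], [0.455, -0.182, 0.0]]
159 [[0.494, -0.17, 0.025], [0.501, -0.155, 0.038], [0.496, -0.152, 0.036], [0.493, -0.147, 0.038]]
151 [ 0.54048872 -0.13176611  0.05124192] ((538.8303833007812, -132.0978240966797), (25.767751693725586, 31.026275634765625), 81.75296783447266)
```

```bash
python3 go.py 0.006 0.085
```

```text
t 1.6333 pos [ 0.5397 -0.1229  0.1106] rel [0.0026 0.0007 0.1106] shift [ 0.013 -0.003  0.103] turn [-0.0001  0.0002 -0.002 ] f [ 0.1 -0.4  0.2] w 0.0001506623862168114
```

The measured pose and the visible tip differ by a couple of cm in height, so I'll descend slowly and watch for contact force.

```bash
python3 -m jog '[[0,0,0.02,0,0,0],[0.005,0,0.04,0,0,0],[0.01,0,0.06,0,0,0],[0.01,0,0.08,0,0,0],[0.01,0,0.1,0,0,0],[0.01,0,0.12,0,0,0],[0.01,0,0.142,0,0,0],[0.01,0,0.142,0,0,0]]'
python3 go.py 0.006 0.065
python3 - <<'E'
from h import *
c=robot.capture("scene")
for v in range(141,172,3): print(v,[pos(c,u,v,0).round(3).tolist() if c["depth"][v,u]>0 else None for u in (293,296,299,302)])
cv2.imwrite("pics/c4.png",cv2.resize(c["frame"][90:220,220:380,::-1],None,fx=4,fy=4))
E
python3 go.py 0.006 0.065
```

```text
t: 2.3
tool_pos: [0.5393, -0.1194, 0.0734]
tool_rot: [-2.385, -2.042, 0.002]
ft_force: [-1.1, 0.7, -0.5]
width: -0.0001
grasp_force: 0.0
t 2.3 pos [ 0.5393 -0.1194  0.0734] rel [ 0.006  -0.0002  0.0734] shift [-0.     0.001  0.034] turn [-0.0007 -0.0002 -0.0021] f [-1.1  0.7 -0.5] w -6.233326975248454e-05
141 [[0.554, -0.115, 0.134], [0.552, -0.111, 0.135], [0.546, -0.109, 0.133], [0.537, -0.111, 0.125]]
144 [[0.554, -0.115, 0.128], [0.553, -0.11, 0.13], [0.548, -0.108, 0.128], [0.538, -0.11, 0.121]]
147 [[0.553, -0.117, 0.12], [0.549, -0.114, 0.119], [0.547, -0.11, 0.12], [0.54, -0.109, 0.116]]
150 [[0.553, -0.118, 0.113], [0.55, -0.114, 0.114], [0.547, -0.11, 0.113], [0.542, -0.108, 0.111]]
153 [[0.552, -0.119, 0.106], [0.55, -0.114, 0.107], None, [0.541, -0.109, 0.104]]
156 [[0.549, -0.122, 0.095], [0.548, -0.116, 0.098], [0.547, -0.111, 0.1], [0.541, -0.109, 0.098]]
159 [[0.479, -0.193, 0.002], [0.551, -0.114, 0.094], [0.545, -0.112, 0.092], [0.543, -0.108, 0.092]]
162 [[0.514, -0.158, 0.038], [0.515, -0.15, 0.043], [0.545, -0.112, 0.085], [0.503, -0.146, 0.037]]
165 [[0.532, -0.141, 0.052], [0.527, -0.138, 0.05], [0.524, -0.134, 0.051], [0.51, -0.139, 0.039]]
168 [[0.538, -0.136, 0.052], [0.533, -0.133, 0.051], [0.53, -0.128, 0.051], [0.526, -0.124, 0.051]]
171 [[0.543, -0.131, 0.051], [0.539, -0.128, 0.051], [0.536, -0.123, 0.051], [0.532, -0.119, 0.051]]
t 2.35 pos [ 0.5396 -0.1195  0.0739] rel [0.006  0.0001 0.0739] shift [-0.    -0.     0.036] turn [-0.0005 -0.0001 -0.0021] f [-0.   0.7  0.5] w -0.0001706929041502034
```

View pics/c4.png

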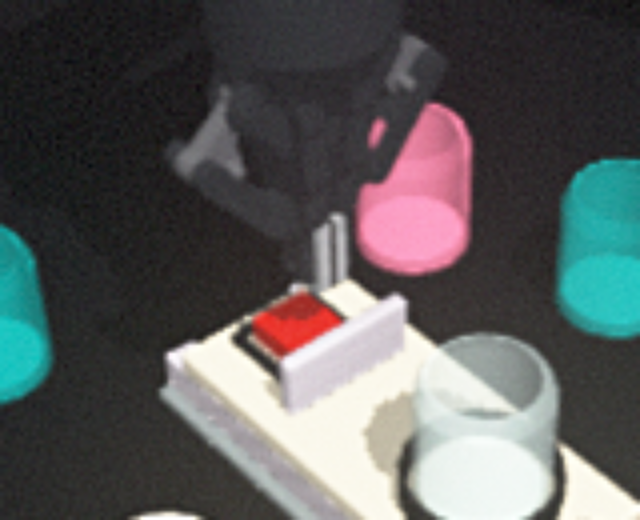

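The tips still hang about 30 mm above the red button (seen at crop (300,325)), higher than the nominal overhang suggests. I'll keep going down until I feel contact.

```bash
python3 -m jog '[[0,0,0.008,0,0,0],[0,0,0.016,0,0,0],[0,0,0.024,0,0,0],[0,0,0.032,0,0,0],[0,0,0.04,0,0,0],[0,0,0.048,0,0,0],[0,0,0.048,0,0,0],[0,0,0.048,0,0,0]]'
```

```text
t: 3.02
tool_pos: [0.54, -0.1196, 0.0626]
tool_rot: [-2.386, -2.043, 0.0]
ft_force: [0.4, -0.4, -0.3]
width: 0.0001
grasp_force: 0.0
```

```bash
python3 -m jog '[[0,0,0.01,0,0,0],[0,0,0.02,0,0,0],[0,0,0.03,0,0,0],[0,0,0.04,0,0,0],[0,0,0.05,0,0,0],[0,0,0.056,0,0,0],[0,0,0.056,0,0,0],[0,0,0.056,0,0,0]]'
python3 - <<'E'
from h import *
c=robot.capture("scene")
for v in range(150,175,2): print(v,[pos(c,u,v,0).round(3).tolist() if c["depth"][v,u]>0 else None for u in (293,296,299,302)])
E
python3 go.py 0.006 0.04
```

```text
t: 3.68
tool_pos: [0.5401, -0.1196, 0.0486]
tool_rot: [-2.386, -2.043, 0.0]
ft_force: [0.9, 0.3, 0.2]
width: -0.0001
grasp_force: 0.0
150 [[0.551, -0.119, 0.112], [0.558, -0.106, 0.123], [0.547, -0.11, 0.114], [0.537, -0.112, 0.106]]
152 [[0.555, -0.116, 0.111], [0.554, -0.109, 0.115], [0.548, -0.109, 0.111], [0.539, -0.111, 0.103]]
154 [[0.555, -0.116, 0.107], [0.555, -0.109, 0.111], [0.548, -0.109, 0.107], [0.538, -0.112, 0.098]]
156 [[0.556, -0.115, 0.104], [0.554, -0.11, 0.105], [0.548, -0.109, 0.102], [0.539, -0.111, 0.095]]
158 [[0.556, -0.116, 0.099], [0.554, -0.11, 0.101], [0.548, -0.11, 0.097], [0.541, -0.109, 0.093]]
160 [[0.553, -0.119, 0.09], [0.551, -0.114, 0.092], [0.547, -0.111, 0.092], [0.54, -0.11, 0.087]]
162 [[0.553, -0.119, 0.086], [0.551, -0.114, 0.088], [0.547, -0.111, 0.087], [0.542, -0.109, 0.085]]
164 [[0.553, -0.12, 0.082], [0.552, -0.114, 0.084], [0.548, -0.111, 0.083], [0.542, -0.109, 0.08]]
166 [[0.553, -0.12, 0.077], [0.552, -0.114, 0.079], [0.546, -0.112, 0.077], [0.542, -0.109, 0.076]]
168 [[0.549, -0.124, 0.067], [0.551, -0.115, 0.073], [0.546, -0.112, 0.072], [0.543, -0.109, 0.072]]
170 [[0.54, -0.133, 0.051], [0.551, -0.115, 0.069], [0.546, -0.113, 0.067], [0.543, -0.108, 0.067]]
172 [[0.545, -0.129, 0.051], [0.551, -0.116, 0.064], [0.547, -0.113, 0.063], [0.548, -0.105, 0.068]]
174 [[0.548, -0.126, 0.051], [0.545, -0.122, 0.051], [0.554, -0.106, 0.068], [0.551, -0.102, 0.067]]
t 3.7333 pos [ 0.5402 -0.1197  0.0488] rel [0.0059 0.0007 0.0488] shift [ 0.    -0.003  0.035] turn [-0.      0.     -0.0021] f [-0.  -0.3 -0.3] w 0.00016332789069290935
```

```bash
python3 -m jog '[[0,0,0.008,0,0,0],[0,0,0.016,0,0,0],[0,0,0.024,0,0,0],[0,0,0.032,0,0,0],[0,0,0.04,0,0,0],[0,0,0.046,0,0,0],[0,0,0.046,0,0,0],[0,0,0.046,0,0,0]]'
```

```text
t: 4.4
tool_pos: [0.5402, -0.1197, 0.0374]
tool_rot: [2.386, 2.044, 0.0]
ft_force: [-0.8, 0.6, 3.5]
width: 0.0001
grasp_force: 1.7
```

```bash
python3 -m jog '[[0,0,0.005,0,0,0],[0,0,0.01,0,0,0],[0,0,0.015,0,0,0],[0,0,0.02,0,0,0],[0,0,0.024,0,0,0],[0,0,0.024,0,0,0],[0,0,0.024,0,0,0],[0,0,0.024,0,0,0]]'
```

```text
t: 5.07
tool_pos: [0.5404, -0.1199, 0.0338]
tool_rot: [2.384, 2.043, 0.001]
ft_force: [-6.8, 1.9, 24.7]
width: 0.0
grasp_force: 12.0
```

Fully down: it bottoms at TCP z 0.034 with about 25 N. I'll ease off slightly and push along the rail, starting gently.

```bash
python3 -m jog '[[0.005,0,-0.001,0,0,0],[0.012,0,-0.002,0,0,0],[0.02,0,-0.002,0,0,0],[0.03,0,-0.002,0,0,0],[0.045,0,-0.002,0,0,0],[0.06,0,-0.002,0,0,0],[0.08,-0.001,-0.002,0,0,0],[0.1,-0.001,-0.002,0,0,0]]'; python3 go.py 0.134 0.032
```

```text
t: 5.73
tool_pos: [0.5442, -0.0957, 0.0339]
tool_rot: [2.384, 2.042, -0.0]
ft_force: [-5.7, -0.1, 20.0]
width: 0.0001
grasp_force: 9.9
t 5.7333 pos [ 0.5442 -0.0957  0.0339] rel [0.0302 0.0011 0.0339] shift [ 0.415 -0.007  0.007] turn [ 0.0006  0.0005 -0.0021] f [-5.7 -0.1 20. ] w 0.00011077778965700026
```

```bash
python3 -m jog '[[0.02,0,0,0,0,0],[0.045,0,0,0,0,0],[0.075,0,0,0,0,0],[0.105,0,0,0,0,0],[0.135,-0.001,0,0,0,0],[0.165,-0.001,0,0,0,0],[0.19,-0.001,0,0,0,0],[0.21,-0.001,0,0,0,0]]'; python3 go.py 0.134 0.032
python3 - <<'E'
from h import *
c=robot.capture("scene");cv2.imwrite("pics/c5.png",cv2.resize(c["frame"][110:350,230:510,::-1],None,fx=2.5,fy=2.5))
E
```

```text
t: 6.4
tool_pos: [0.5523, -0.0432, 0.0339]
tool_rot: [2.384, 2.043, 0.001]
ft_force: [-5.8, -1.0, 19.6]
width: 0.0002
grasp_force: 9.6
t 6.4 pos [ 0.5523 -0.0432  0.0339] rel [0.0833 0.0015 0.0339] shift [ 0.203 -0.007  0.007] turn [ 0.0007  0.0004 -0.0019] f [-5.8 -1.  19.6] w 0.00024824686051487527
```

View pics/c5.png

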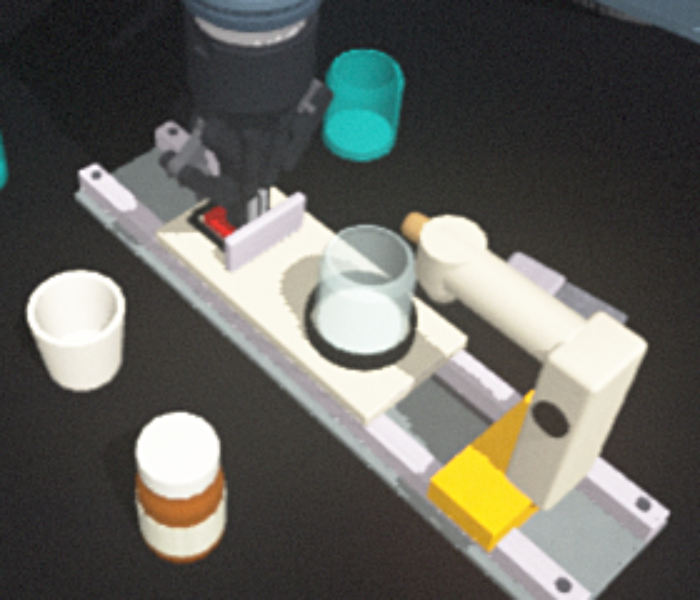

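The button is down under the fingertips at crop (235,215). The jar sits upright in its seat at (365,290), and the yellow stop at (485,490) is still about 50 mm from the nose. I'll continue slowly to contact.

```bash
python3 -m jog '[[0.02,0,0,0,0,0],[0.045,0,0,0,0,0],[0.07,-0.001,0,0,0,0],[0.095,-0.001,0,0,0,0],[0.12,-0.001,0,0,0,0],[0.14,-0.002,0,0,0,0],[0.155,-0.002,0,0,0,0],[0.165,-0.002,0,0,0,0]]'; python3 go.py 0.134 0.032
```

```text
t: 7.12
tool_pos: [0.5587, -0.0024, 0.034]
tool_rot: [2.383, 2.042, 0.002]
ft_force: [-4.0, -1.0, 18.2]
width: 0.0001
grasp_force: 8.9
t 7.1167 pos [ 0.5587 -0.0024  0.034 ] rel [0.1246 0.0018 0.034 ] shift [ 0.037 -0.007  0.008] turn [ 0.0011  0.0002 -0.0019] f [-4.  -1.  18.2] w 8.208413179220518e-05
```

```bash
python3 -m jog '[[0.005,0,0,0,0,0],[0.01,0,0,0,0,0],[0.015,0,0,0,0,0],[0.02,0,0,0,0,0],[0.024,0,0,0,0,0],[0.028,0,0,0,0,0],[0.032,0,0,0,0,0],[0.036,0,0,0,0,0]]'; python3 go.py 0.134 0.032
```

```text
t: 7.78
tool_pos: [0.56, 0.0062, 0.0339]
tool_rot: [2.384, 2.042, 0.002]
ft_force: [-3.9, -1.8, 17.6]
width: 0.0002
grasp_force: 8.9
t 7.7833 pos [0.56   0.0062 0.0339] rel [0.1333 0.0018 0.0339] shift [ 0.003 -0.007  0.008] turn [ 0.001   0.0002 -0.0021] f [-3.9 -1.8 17.6] w 0.00020659839702582194
```

```bash
python3 -m jog '[[0.004,0,0,0,0,0],[0.008,0,0,0,0,0],[0.012,0,0,0,0,0],[0.016,0,0,0,0,0],[0.02,0,0,0,0,0],[0.022,0,0,0,0,0],[0.024,0,0,0,0,0],[0.024,0,0,0,0,0]]'; python3 go.py 0.134 0.032
```

```text
t: 8.45
tool_pos: [0.5606, 0.0096, 0.0339]
tool_rot: [2.381, 2.042, -0.002]
ft_force: [-6.0, -11.7, 18.3]
width: 0.0001
grasp_force: 8.8
t 8.45 pos [0.5606 0.0096 0.0339] rel [0.1367 0.0019 0.0339] shift [-0.011 -0.008  0.008] turn [ 0.0009  0.0014 -0.0018] f [ -6.  -11.7  18.3] w 9.27979456103737e-05
```

The resistance jumped to 11.7 N. I'll check the nose before releasing.

Run:
```python
from h import *
c=robot.capture("scene");cv2.imwrite("pics/c6.png",cv2.resize(c["frame"][140:340,300:500,::-1],None,fx=3,fy=3,interpolation=cv2.INTER_CUBIC))
```

```text
(no output)
```

View pics/c6.png

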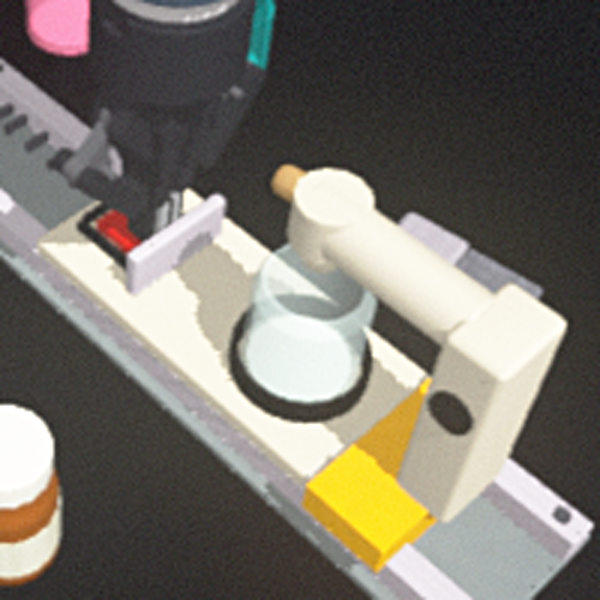

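The nose at crop (310,490) rests against the yellow stop, and the jar stands upright under the spout. I'll lift straight up.

```bash
python3 -m jog '[[0,0,-0.01,0,0,0],[0,0,-0.02,0,0,0],[0,0,-0.03,0,0,0],[0,0,-0.04,0,0,0],[0,0,-0.05,0,0,0],[0,0,-0.06,0,0,0],[0,0,-0.075,0,0,0],[0,0,-0.09,0,0,0]]'; python3 go.py 0.1 0.15
```

```text
t: 9.17
tool_pos: [0.5589, 0.0127, 0.0539]
tool_rot: [-2.385, -2.043, 0.002]
ft_force: [-0.1, -2.3, -1.5]
width: -0.0001
grasp_force: 1.1
t 9.1667 pos [0.5589 0.0127 0.0539] rel [ 0.1396 -0.0002  0.0539] shift [-0.159  0.001 -0.385] turn [-0.0006  0.     -0.0021] f [-0.1 -2.3 -1.5] w -0.00013852887574722678
```

```bash
python3 -m jog '[[-0.02,0,-0.05,0,0,0],[-0.05,0,-0.1,0,0,0],[-0.1,0,-0.16,0,0,0],[-0.18,0,-0.24,0,0,0],[-0.28,0,-0.32,0,0,0],[-0.38,0,-0.4,0,0,0],[-0.45,0,-0.45,0,0,0],[-0.45,0,-0.45,0,0,0]]'
python3 - <<'E'
from h import *
c=robot.capture("scene");cv2.imwrite("pics/c7.png",cv2.resize(c["frame"][140:340,300:500,::-1],None,fx=3,fy=3,interpolation=cv2.INTER_CUBIC))
im=c["frame"].astype(int); m=(im[...,0]>150)&(im[...,1]<60)&(im[...,2]<60); v,u=np.nonzero(m)
P=np.array([pos(c,a,b,0) for a,b in zip(u,v) if 300<a<500 and 140<b<340]); print(len(P),np.median(P,0))
E
```

```text
t: 9.83
tool_pos: [0.5442, -0.1018, 0.1704]
tool_rot: [2.384, 2.037, 0.004]
ft_force: [0.1, -0.9, -0.8]
width: 0.0001
grasp_force: 0.0
125 [ 0.56386483 -0.0053651   0.0510134 ]
```

View pics/c7.png

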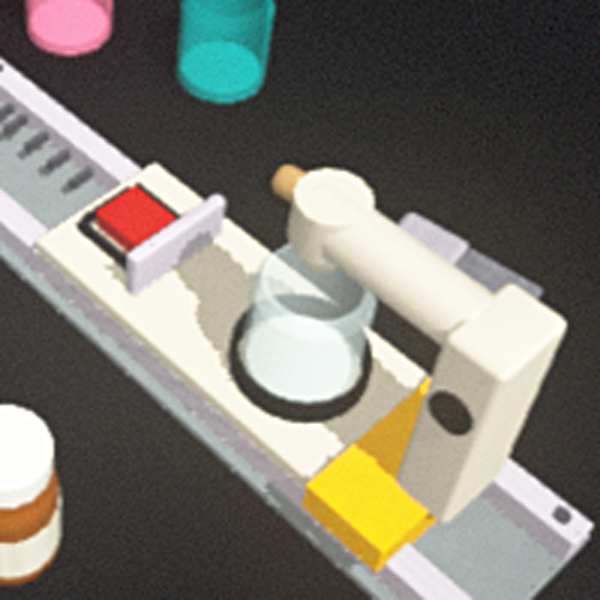

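The button is fully up (top at 51.0 mm), the nose is at the stop, the jar is upright under the spout, and the arm is clear.

```bash
python3 -c "from bench import robot; print(robot.job_done())"
```

```text
the job is handed in; nothing more can be done
None
```

The carriage nose is against the yellow stop with the button sprung back up and locked, the jar upright in its seat under the spout, and the job is handed in at about 10 s of robot time.

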